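# Reset a heating balancing valve by feel

## Robot

A 6-joint arm with a two-finger parallel gripper is mounted at the origin on the work surface. World frame = base frame: x ahead of the robot, y to its left, z up, the work surface at z = 0. Lengths are in m, angles in rad, forces in N, time in s.
With the tool pointing down it reaches from about 0.425 to 1.125 m from the base axis. Payload 14.9 kg.
Tool frame: the origin (TCP) lies at the very end of the fingers, on their centre line; the grasp point (between the pads) lies hold_point_z behind it (hold_point_z is the distance from the TCP to the grasp point, in m); y points along the fingers, x is the direction in which the jaws open and shut, and the axes are right-handed (so a half turn about y gives the same grasp; the last joint's range is limited). The gripper opens to 91 mm and grips with 3 to 60 N. Pads are 32 mm wide; open, the fingers measure 118 mm over their backs; the gripper's body (76 mm by 178 mm) begins 60 mm behind the grasp point.
Start: joints at [-1.249, 0.379, 1.734, -0, 1.028, -0.033], TCP at [0.243, -0.656, 0.214] pointing down, gripper open.
Joint ranges: [-2.77, 2.77], [-0.74, 2.19], [0, 2.66], [-1.06, 4.2], [0.31, 2.87], [-3.08, 3.08]. Speed limits (rad/s): [1.89, 1.89, 2.39, 3.14, 3.14, 3.14].

## Interface

Orientations are given as a 3x3 rotation matrix whose columns are the frame's x, y, z axes.
In Python, from workcell import * gives the robot as it stands.
- The arm moves only by the tool jog_arm, never from a script. Its argument "motion" is one flat list of numbers, 7 for each row, row after row: the shift along the tool's x, y, z in cm, then the turn, a rotation vector about the tool's x, y, z in degrees, then the finger opening in cm, from 0 to 9.12. A call has 1 to 8 rows; each row shifts and turns the commanded pose from where the row before left it, along the tool's axes as they then stand; what a row does not reach is not made up. A row lasts 1/10 s, in which the tool goes at most 50 mm and 8.59 degrees, less where a joint would pass 70% of its speed; a pose out of reach is approached as far as the arm can. A call is refused whole if a number of a shift passes 5 or a number of a turn 8.59, either way. A call with a gripper value outside its range is refused whole. The fingers move at their own pace and stop on an object; "newtons" is the grip in N (left out, the last holds). Time passes only in rows, so rows that do not move let the fingers close. It gives the time, the measured TCP pose, the force and the opening at its end, in the units of the state.
- state(): the state, without advancing time (a new reading comes with each control period).
- get_image(name): name is "scene" or "side" or "wrist"; returns the picture (420x560x3 uint8, blue, green, red); there is no depth.
- calibration(name): a dict with "vfov" (degrees; the focal length in pixels is half the picture's height over the tangent of half this angle, whatever the lens; pixels are square), "cx", "cy" (the principal point, pixels), "R" (3x3) and "t" (3): a world point X has camera coordinates R X + t. Camera axes: x right, y down, z forward; pixel columns grow to the right and rows downward; lengths in m; the calibration is good to about 2 mm. A picture is of the moment at which its call begins: read the wrist's pose just before it. calibration takes no time and is no camera call; for the wrist camera it gives the pose at the moment of the call.
- finish_job(): hands the job in, once; it reports no verdict.
The state is a dict: "time_s": time; "joints": joint angles; "joint_vel": joint speeds; "joint_torque": joint torques, N m; "position": TCP position; "eef_rot": TCP orientation; "force": force on the tool from outside, world axes, zero at the start; "ft_torque": the same for the moment, N m; "width": finger opening in m.
Only numpy, scipy, OpenCV 4.12 (cv2) and the standard library are available. Lean on these libraries where they do the work, as an engineer would, in place of code of your own. Each camera call takes 0.05 s, during which the arm holds its last target.

## Task

The balancing valve on the copper pipe has lost its setting. Turn its black handwheel clockwise until you feel the plug come down on its seat and nip it there finger-tight without forcing it, then open it again by three clicks and let go. Leave the other things on the shelf where they are.

Things in the scene. Friction and masses are not known exactly. Their poses are not given: they have to be found in the camera images.
- valve: brass balancing valve on 22 mm copper pipe, fixed on the shelf, 265 mm long. Origin on the shelf under the handwheel's axis; y along the pipe, x to the side with two small black-capped test points, z up. Pipe axis 48 mm up, hex nuts to 66 mm. Under the wheel: hexagonal bonnet 35 mm across to 80 mm up, then a neck 23 mm thick. At the start the valve stands 4 to 7 clicks open; fully open is 12.
- handwheel (a point): centre of the black ribbed plastic handwheel, on its upright axis at half height, 111.5 mm up. Wheel 48 mm in diameter, 27 mm high (98 to 125 mm up); grasp it across its diameter from above. It turns without rising: clockwise from above closes. 16 clicks a turn (0.393 rad each); passing one takes about 0.1 N m; let go, it settles in the nearest click. No mark on it; axes are the valve's.
- stem: stem with its plug, inside the valve on the wheel's axis, not turning. Origin at the centre of the plug's flat underside, z up. It falls as the wheel closes, 0.1 mm a click (1.6 mm a turn), far finer than this reading. Only the tip of its 6 mm pin shows in the wheel's hub.
- seat (a point): the valve seat, hidden inside the valve on the wheel's axis, 44 mm above the shelf; z up. The plug is just home when its underside is level with this point; the wheel is then in a click, and three clicks open is 0.3 mm above it.
- stop: hidden closing stop under the wheel (origin on its axis, 98 mm up), which a dog in the wheel meets 16.5 mm from the axis just as the plug comes home; its give is that of the soft seat: turned on past the touch, the torque climbs by about 3.5 N m a rad. Finger-tight is 0.2 to 0.4 N m on the wheel (12 to 24 N here); under 0.1 N m it is not yet home, over 0.6 N m the seat is crushed.
- torch: bystander: red plastic torch lying on the shelf, 165 mm long, 49 mm over its eight-sided head; origin on the shelf under its middle, x towards the lens.
- level: bystander: stainless steel torpedo spirit level standing on its edge, 229 mm long (y), 19 mm wide, 45 mm high; origin under its middle.
- case: bystander: closed grey plastic screwdriver set case lying flat, 105 x 165 x 38 mm, with a small black handle on its -x side; origin under its middle.
- fusecover: bystander: cream plastic fuse box cover lying flat with its hinged lid shut, 150 x 210 x 52 mm; origin under its middle, x towards the lid's hinge.

How it is judged:
On the way, in this order (a step that is already met when the one before it is completed fails the run):
1. the plug is nipped on its seat: the wheel is held on its closing stop with at least 6 N (0.1 N m on the wheel) for 0.1 s (contact force between stop and anything else above 6 N), for 0.1 s.
2. the wheel stands three clicks open: plug 0.3 mm (within 0.04 mm, under half a click) off its seat (z of stem in the frame of seat between 0.00026 and 0.00034 m), for 0.2 s.
At the end, for the whole second after the job is handed in: The wheel rests three clicks open from the point of touch, so that the plug stands 0.3 mm off its seat (within 0.04 mm, less than half a click) and is at rest (all of step 2 and linear speed of stem below 0.001 m/s).
It fails at once if the seat is crushed: the wheel is forced on its closing stop with more than 40 N (0.66 N m on the wheel) (contact force between stop and anything else above 40 N).
It fails at once if a bystander is moved by more than 10 mm (distance of any of torch, level, case, fusecover from where it was at the start of the episode above 0.01 m).
It also fails if it takes over 58 s, if anything falls off the work surface, if the arm or the gripper's body presses on something with over 40 N, if the wrist force passes 120 N, or if a joint passes its speed limit or range.

## Working session

There is one attempt and no reset: what is moved stays moved. The work goes in short steps, Python scripts to look and compute and a tool call to move; the robot and the scene stay as the last step left them, time stands still between calls to the robot, and variables do not carry over. Pictures are saved under pics/ and viewed, and the job is handed in when it is done.

Besides the shell and the picture viewer there is one more tool, called as name(argument=value, ...), one argument or row to a line, values as JSON. jog_arm: Moves the arm, as the interface text tells. Its arguments: {"type":"object","properties":{"motion":{"type":"array","items":{"type":"number"}},"newtons":{"type":"number"}},"required":["motion"]}

```bash
mkdir -p pics; ls; python3 - <<'E'
from workcell import *
import cv2,json
s=state();print(s)
for n in("scene","side","wrist"):
    print(n,calibration(n)); cv2.imwrite(f"pics/{n}0.png",get_image(n))
E
```

```text
pics
{'time_s': 0.0, 'joints': array([-1.24930195e+00,  3.79434556e-01,  1.73474758e+00,  7.36039939e-06,
        1.02850034e+00, -3.33296130e-02]), 'joint_vel': array([-0.00070848,  0.00071012,  0.00042182,  0.0014742 ,  0.00209816,
        0.00059883]), 'joint_torque': array([ 5.11515682e-03, -7.63720036e+01, -4.34371805e+01,  6.52022660e-02,
        4.23822657e-02, -1.00451230e-04]), 'position': array([ 0.24305431, -0.65604294,  0.21328652]), 'eef_rot': array([[ 3.47421577e-01, -3.38383990e-04,  9.37708981e-01],
       [-9.37708410e-01,  1.03597101e-03,  3.47421739e-01],
       [-1.08900127e-03, -9.99999406e-01,  4.26131674e-05]]), 'force': array([ 0.24634383, -0.52680575,  0.08660076]), 'ft_torque': array([-0.01173164, -0.0561897 , -0.01229304]), 'width': 0.09123832017578695}
scene {'vfov': 46.51129093756255, 'cx': 282.3408602197837, 'cy': 216.8673462497541, 'R': array([[-0.1490971 ,  0.98881245, -0.00447227],
       [ 0.71635085,  0.10489432, -0.68981058],
       [-0.68162417, -0.10605247, -0.72397608]]), 't': array([ 0.05534908, -0.33640516,  1.40057979])}
side {'vfov': 42.02363743343991, 'cx': 280.19994202468615, 'cy': 212.23903616808914, 'R': array([[ 0.99911581, -0.04009791, -0.0126398 ],
       [-0.03626121, -0.66970206, -0.74174407],
       [ 0.02127748,  0.74154656, -0.67056392]]), 't': array([-0.54392577,  0.12351101,  1.21249782])}
wrist {'vfov': 69.78894522294388, 'cx': 281.7175264421338, 'cy': 205.47874656141457, 'R': array([[ 0.34773565, -0.93759177, -0.00125948],
       [-0.89585619, -0.33265241,  0.29459135],
       [-0.27662539, -0.1013116 , -0.95562249]]), 't': array([-0.69907108, -0.03224631,  0.39277688])}
```

View pics/scene0.png

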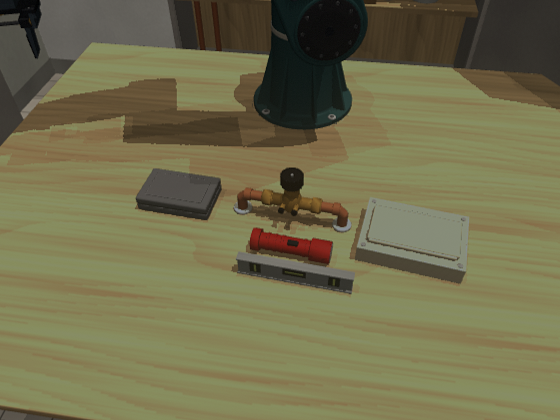

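View pics/side0.png

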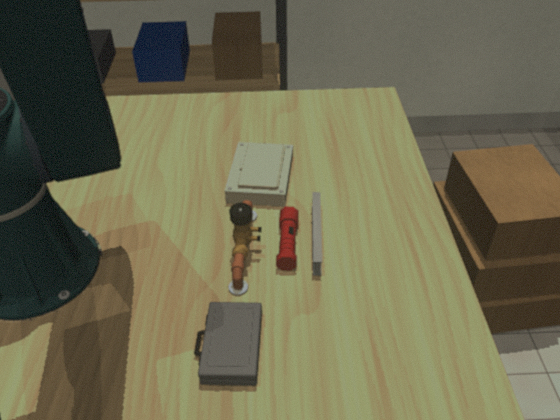

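View pics/wrist0.png

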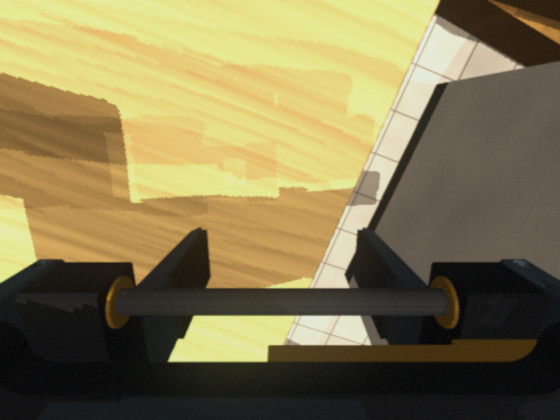

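```bash
python3 - <<'E'
import cv2
a=cv2.imread("pics/scene0.png")[150:240,225:365]; b=cv2.imread("pics/side0.png")[190:300,210:280]
cv2.imwrite("pics/sc.png",cv2.resize(a,None,fx=5.5,fy=5.5,interpolation=cv2.INTER_CUBIC))
cv2.imwrite("pics/sd.png",cv2.resize(b,None,fx=5,fy=5,interpolation=cv2.INTER_CUBIC))
E
```

```text
(no output)
```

View pics/sc.png

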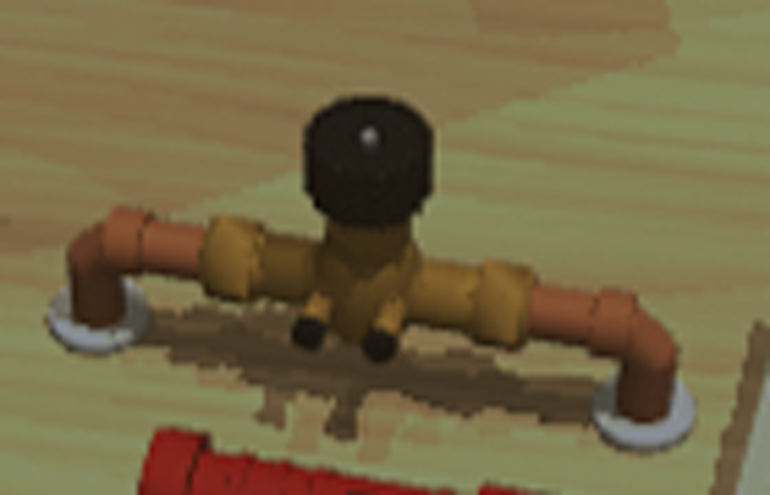

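View pics/sd.png

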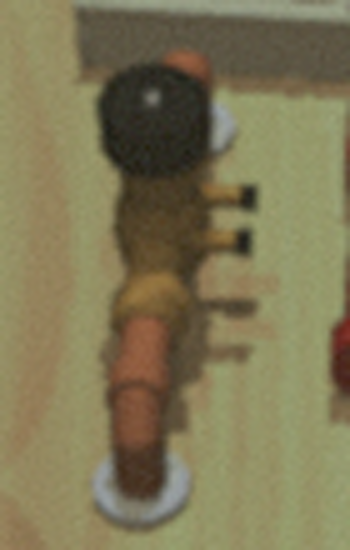

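```bash
cat > h.py <<'E'
import numpy as np
from workcell import *
def cam(n,c=None):
    c=c or calibration(n); f=210/np.tan(np.radians(c["vfov"]/2)); return c,f
def ray(n,u,v,c=None):
    c,f=cam(n,c); d=c["R"].T@np.array([(u-c["cx"])/f,(v-c["cy"])/f,1]); return -c["R"].T@c["t"],d/np.linalg.norm(d)
def tri(rs):
    A=sum(np.eye(3)-np.outer(d,d) for o,d in rs); b=sum((np.eye(3)-np.outer(d,d))@o for o,d in rs)
    p=np.linalg.solve(A,b); return p,[np.linalg.norm((np.eye(3)-np.outer(d,d))@(p-o)) for o,d in rs]
def onz(r,z): o,d=r; return o+d*(z-o[2])/d[2]
def proj(n,X,c=None):
    c,f=cam(n,c); q=c["R"]@X+c["t"]; return q[:2]/q[2]*f+[c["cx"],c["cy"]]
E
python3 - <<'E'
from h import *
print(tri([ray("scene",292.3,174.7),ray("side",240.4,209.4)]))
for n,u,v in(("scene",242.8,207.8),("scene",341.9,225.5),("side",238.2,287.4)): print(onz(ray(n,u,v),.004))
import workcell;print([x for x in dir(workcell) if x[0]!='_'])
E
```

```text
(array([0.46208351, 0.03450853, 0.12133549]), [np.float64(0.00038636685872275455), np.float64(0.00038636685872278696)])
[ 0.45633987 -0.07673695  0.004     ]
[0.47808368 0.14633153 0.004     ]
[ 0.45208686 -0.08227728  0.004     ]
['MotionError', 'calibration', 'finish_job', 'get_image', 'hold_point_z', 'state']
```

jog_arm(
  motion=[0,0,5,0,-8.5,0,9.12,0,0,5,0,0,0,9.12,-3,0,4,0,0,0,9.12,-5,0,2,0,0,0,9.12,-5,0,2,0,0,0,9.12,-5,0,2,0,0,0,9.12,-5,0,2,0,0,0,9.12,-5,0,2,0,0,0,9.12],
)

```text
time_s: 0.95
position: [0.3232, -0.3193, 0.2137]
eef_rot: [[0.482, -0.0, 0.876], [-0.876, 0.0, 0.482], [-0.0, -1.0, 0.0]]
force: [0.9, 0.2, 0.2]
width: 0.0913
```

```bash
python3 - <<'E'
from h import *
s=state();print(hold_point_z,s["position"],s["eef_rot"].round(3),s["joints"].round(3))
E
```

```text
0.0188 [ 0.32319304 -0.31929708  0.21365181] [[ 0.482 -0.     0.876]
 [-0.876  0.     0.482]
 [-0.    -1.     0.   ]] [-0.831 -0.022  2.217  0.     0.947  0.237]
```

jog_arm(
  motion=[0,0,2,0,-8.5,0,9.12,0,0,2,0,-8.5,0,9.12,0,0,2,0,-8.5,0,9.12,-2,0,2,0,-8.5,0,9.12,-3,0,2,0,-8.5,0,9.12,-4,0,0,0,-8.5,0,9.12,-4,0,0,0,-8.5,0,9.12,0,0,4,0,-8.5,0,9.12],
)

```text
time_s: 1.75
position: [0.2694, -0.1677, 0.2135]
eef_rot: [[0.993, -0.001, -0.117], [0.117, -0.0, 0.993], [-0.001, -1.0, -0.0]]
force: [1.8, 0.9, 0.1]
width: 0.0911
```

```bash
cat > w.py <<'E'
from h import *
s=state();p=s["position"];R=s["eef_rot"]
d=np.array([0.464,0.0345,p[2]])-p
print(p,np.degrees(np.arctan2(R[1,0],R[0,0])),s["joints"].round(3),"tool shift cm",(R.T@d*100).round(2))
c=calibration("wrist");print("cam",-c["R"].T@c["t"],"px of wheel",proj("wrist",np.array([.464,.0345,.125]),c))
E
python3 w.py
```

```text
[ 0.26944823 -0.16765777  0.21352214] 6.694316414470352 [-6.300e-01 -3.140e-01  2.453e+00 -1.000e-03  1.003e+00 -7.460e-01] tool shift cm [ 2.168e+01 -2.000e-02  1.781e+01]
cam [ 0.26064717 -0.08345846  0.38409402] px of wheel [577.00163403 -21.25535066]
```

jog_arm(
  motion=[4,0,2,0,0,0,9.12,4,0,2,0,0,0,9.12,4,0,2,0,0,0,9.12,4,0,2,0,0,0,9.12,4,0,2,0,0,0,9.12,1.6,0,2,0,0,0,9.12,0,0,0,0,0,0,9.12],
)

```text
time_s: 2.45
position: [0.4746, -0.0191, 0.2137]
eef_rot: [[0.993, -0.0, -0.121], [0.121, 0.0, 0.993], [-0.0, -1.0, 0.0]]
force: [-1.2, 0.2, 1.1]
width: 0.0908
```

```bash
python3 w.py; python3 - <<'E'
from h import *
import cv2,pickle
pickle.dump(calibration("wrist"),open("c1.pkl","wb"));cv2.imwrite("pics/w1.png",get_image("wrist"))
E
```

```text
[ 0.47460017 -0.01911202  0.21372062] 6.972370814476862 [-0.089  0.015  2.179  0.     0.947 -0.211] tool shift cm [-0.4   0.    5.45]
cam [0.46532429 0.06493123 0.3843453 ] px of wheel [275.68591556 149.52537893]
```

View pics/w1.png

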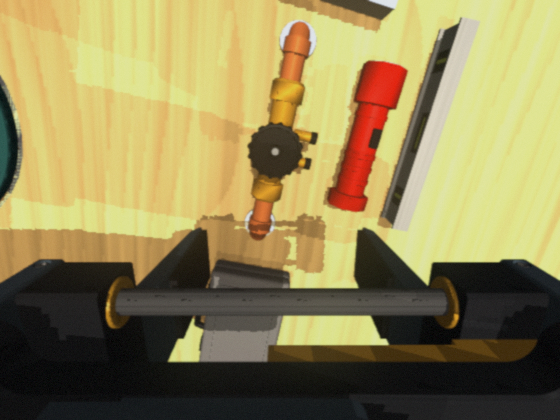

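```bash
python3 - <<'E'
import cv2
a=cv2.imread("pics/w1.png")[115:190,235:325]
cv2.imwrite("pics/w1c.png",cv2.resize(a,None,fx=8,fy=8,interpolation=cv2.INTER_CUBIC))
E
```

```text
(no output)
```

View pics/w1c.png

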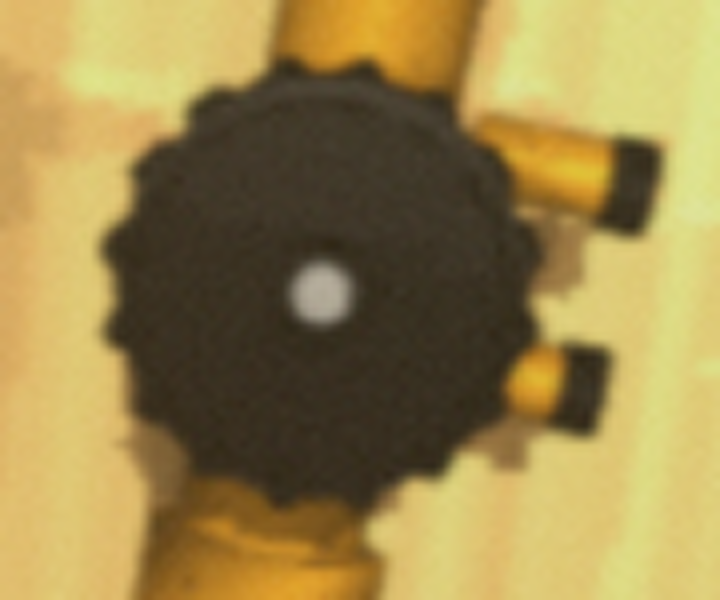

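```bash
python3 - <<'E'
from h import *
import pickle
c=pickle.load(open("c1.pkl","rb"))
r=ray("wrist",274.8,151.2,c)
print(tri([ray("scene",292.2,174.6),ray("side",240.3,209.3),r]))
for z in(.121,.123,.125): print(onz(r,z), onz(ray("scene",292.2,174.6),z),onz(ray("side",240.3,209.3),z))
E
```

```text
(array([0.46270372, 0.03355215, 0.12237276]), [np.float64(0.0010458127435501372), np.float64(0.0005631076111162359), np.float64(0.0011084381106059775)])
[0.46338363 0.03250974 0.121     ] [0.46093103 0.03437838 0.121     ] [0.46209341 0.03475741 0.121     ]
[0.46339837 0.03275596 0.123     ] [0.46317846 0.03466488 0.123     ] [0.46224798 0.03250978 0.123     ]
[0.46341311 0.03300219 0.125     ] [0.46542589 0.03495138 0.125     ] [0.46240254 0.03026214 0.125     ]
```

jog_arm(
  motion=[-0.5,0,2.7,0,0,0,9.12,0,0,2.7,0,0,0,9.12,0,0,0,0,-8.5,0,9.12,0,0,0,0,-8.5,0,9.12,0,0,0,0,-8.5,0,9.12,0,0,0,0,-8.5,0,9.12,0,0,0,0,-8.5,0,9.12,0,0,0,0,0,0,9.12],
)

```text
time_s: 3.3
position: [0.4611, 0.0312, 0.2139]
eef_rot: [[0.65, -0.0, -0.76], [0.76, -0.0, 0.65], [-0.0, -1.0, 0.0]]
force: [-0.4, -0.1, -0.2]
width: 0.0912
```

```bash
python3 w.py; python3 - <<'E'
from h import *
import cv2,pickle
pickle.dump(calibration("wrist"),open("c2.pkl","wb"));a=get_image("wrist");cv2.imwrite("pics/w2.png",a)
cv2.imwrite("pics/w2c.png",cv2.resize(a[150:300,190:390],None,fx=4,fy=4,interpolation=cv2.INTER_CUBIC))
E
```

```text
[0.4611276  0.0311544  0.21390229] 49.424295623811815 [ 0.017 -0.008  2.202 -0.     0.947 -0.845] tool shift cm [ 0.44 -0.   -0.  ]
cam [0.39820109 0.08651182 0.38451669] px of wheel [285.14371278 209.23936195]
```

View pics/w2c.png

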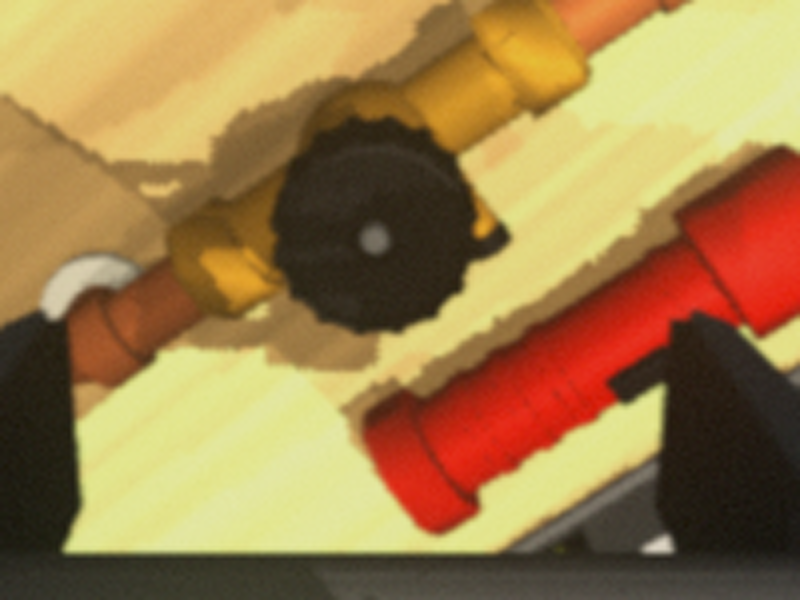

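```bash
python3 - <<'E'
from h import *
import pickle
c=pickle.load(open("c2.pkl","rb"));c1=pickle.load(open("c1.pkl","rb"))
s=state();p=s["position"];R=s["eef_rot"];r=ray("wrist",283.1,209.1,c)
for z in(.121,.123,.125):print(onz(r,z),(R.T@(onz(r,z)-p)*100).round(2))
print(tri([r,ray("wrist",274.8,151.2,c1)]))
for dz in (0,.0188,.04):
  print([proj("wrist",p+R@[x,-dz,w],c).round(1) for x in(-.0456,0,.0456) for w in (0,.011)])
a=__import__("cv2").imread("pics/w2.png");import cv2
cv2.imwrite("pics/w2d.png",cv2.resize(a[215:305,150:410],None,fx=3,fy=3))
E
```

```text
[0.46368947 0.03235794 0.121     ] [ 0.24  9.29 -0.11]
[0.46319244 0.03276895 0.123     ] [ 0.24  9.09 -0.05]
[0.4626954  0.03317996 0.125     ] [0.24 8.89 0.01]
(array([0.46338517, 0.03263973, 0.12225233]), [np.float64(2.5197768724132973e-05), np.float64(2.5197768724117354e-05)])
[array([206.8, 252.7]), array([205.6, 236.4]), array([280. , 253.1]), array([280.1, 236.8]), array([353.1, 253.5]), array([354.5, 237.2])]
[array([198.9, 267.5]), array([197.4, 249.7]), array([279.8, 268. ]), array([279.9, 250.2]), array([360.7, 268.4]), array([362.3, 250.6])]
[array([187.7, 288.6]), array([185.8, 268.8]), array([279.6, 289. ]), array([279.7, 269.3]), array([371.4, 289.5]), array([373.5, 269.7])]
```

View pics/w2d.png

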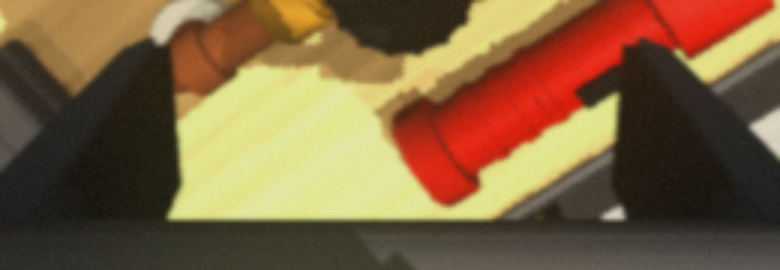

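jog_arm(
  motion=[0.1,2.5,0,0,0,0,9.12,0,2.5,0,0,0,0,9.12,0,2.5,0,0,0,0,9.12,0,0,0,0,0,0,9.12],
)

```text
time_s: 3.75
position: [0.4603, 0.0323, 0.1366]
eef_rot: [[0.655, -0.005, -0.755], [0.755, -0.0, 0.655], [-0.003, -1.0, 0.003]]
force: [0.4, 0.2, 0.4]
width: 0.0915
```

```bash
python3 w.py; python3 - <<'E'
from h import *
import cv2,pickle
pickle.dump(calibration("wrist"),open("c3.pkl","wb"));a=get_image("wrist");cv2.imwrite("pics/w3.png",a)
cv2.imwrite("pics/w3c.png",cv2.resize(a[180:300,180:380],None,fx=4,fy=4,interpolation=cv2.INTER_CUBIC))
E
```

```text
[0.4603158  0.03231113 0.13657196] 49.0676212123616 [ 0.02   0.124  2.24  -0.     0.782 -0.837] tool shift cm [ 0.41 -0.   -0.13]
cam [0.39849955 0.08806252 0.30745683] px of wheel [286.03786722 247.18910886]
```

View pics/w3c.png

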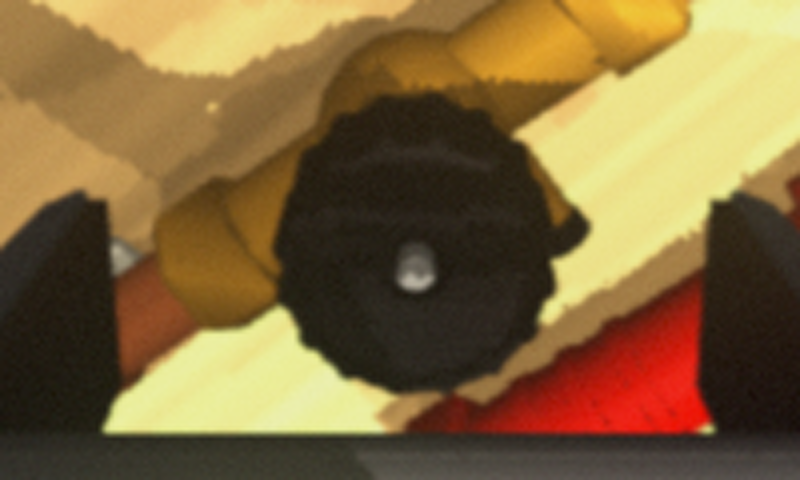

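jog_arm(
  motion=[0.1,2.1,0,0,0,0,9.12,0,2.1,0,0,0,0,9.12,0,0,0,0,0,0,9.12,0,0,0,0,0,0,6,0,0,0,0,0,0,5.2],
  newtons=20,
)

```text
time_s: 4.3
position: [0.464, 0.0335, 0.0984]
eef_rot: [[0.652, 0.002, -0.758], [0.758, 0.0, 0.652], [0.001, -1.0, -0.001]]
force: [-1.0, -0.2, 0.5]
width: 0.0781
```

jog_arm(
  motion=[0,0,0,0,0,0,4,0,0,0,0,0,0,4,0,0,0,0,0,0,4,0,0,0,0,0,0,4],
)

```text
time_s: 4.7
position: [0.4617, 0.0327, 0.0969]
eef_rot: [[0.651, -0.003, -0.759], [0.759, -0.002, 0.651], [-0.004, -1.0, 0.002]]
force: [-2.8, -13.3, 22.9]
width: 0.0475
```

```bash
cat > f.py <<'E'
from h import *
s=state();R=s["eef_rot"]
print(s["time_s"],s["position"],"yaw",np.degrees(np.arctan2(R[1,0],R[0,0])).round(2),"Ftool",(R.T@s["force"]).round(2),"Mworld",s["ft_torque"].round(3),"w",s["width"],"j6",s["joints"][5].round(3), "tq6",s["joint_torque"][5].round(3))
E
python3 f.py
```

```text
4.7 [0.46169288 0.03272043 0.09688665] yaw 49.41 Ftool [-12.   -22.85  -6.44] Mworld [-2.559  0.516  0.114] w 0.04751566050894293 j6 -0.839 tq6 0.003
```

jog_arm(
  motion=[0,0,0,0,0,0,4,0,0,0,0,0,0,4],
)

```text
time_s: 4.9
position: [0.4617, 0.0327, 0.0969]
eef_rot: [[0.651, -0.003, -0.759], [0.759, -0.002, 0.651], [-0.003, -1.0, 0.002]]
force: [-9.5, -12.8, 14.2]
width: 0.0475
```

```bash
python3 f.py
```

```text
4.9 [0.46172305 0.03268173 0.09693964] yaw 49.37 Ftool [-15.96 -14.11  -1.05] Mworld [-2.403  1.79  -0.04 ] w 0.04748711724567688 j6 -0.839 tq6 0.01
```

jog_arm(
  motion=[-0.1,-0.1,0,0,0,0,4,0,0,0,0,0,0,4],
)

```text
time_s: 5.1
position: [0.4617, 0.0326, 0.0974]
eef_rot: [[0.652, -0.001, -0.758], [0.758, -0.0, 0.652], [-0.001, -1.0, 0.001]]
force: [-0.3, -3.4, -10.4]
width: 0.0476
```

```bash
python3 f.py
```

```text
5.1 [0.46168774 0.03260516 0.09742511] yaw 49.33 Ftool [-2.74 10.39 -2.01] Mworld [-0.512 -0.018  0.007] w 0.04762185209764062 j6 -0.841 tq6 -0.026
```

jog_arm(
  motion=[0,0.04,0,0,0,0,4,0,0,0,0,5,0,4],
  newtons=30,
)

```text
time_s: 5.3
position: [0.4618, 0.0327, 0.0974]
eef_rot: [[0.715, -0.002, -0.699], [0.699, -0.0, 0.715], [-0.001, -1.0, 0.001]]
force: [-3.0, -3.3, -2.9]
width: 0.0474
```

```bash
python3 f.py
```

```text
5.3 [0.46175816 0.03266424 0.09735697] yaw 44.33 Ftool [-4.45  2.86 -0.2 ] Mworld [-0.526  0.589  0.14 ] w 0.04741338092284814 j6 -0.753 tq6 -3.079
```

jog_arm(
  motion=[0,0,0,0,5,0,4,0,0,0,0,5,0,4,0,0,0,0,5,0,4,0,0,0,0,5,0,4,0,0,0,0,5,0,4],
)

```text
time_s: 5.8
position: [0.4621, 0.0328, 0.0974]
eef_rot: [[0.945, -0.001, -0.328], [0.328, -0.0, 0.945], [-0.001, -1.0, 0.0]]
force: [-1.9, -0.4, -5.2]
width: 0.0475
```

```bash
python3 f.py
```

```text
5.8 [0.46206575 0.03279364 0.09737982] yaw 19.14 Ftool [-1.96  5.19  0.21] Mworld [-0.135  0.194  0.167] w 0.047483156498814356 j6 -0.313 tq6 -1.651
```

jog_arm(
  motion=[0,0,0,0,7,0,4,0,0,0,0,7,0,4,0,0,0,0,7,0,4,0,0,0,0,7,0,4,0,0,0,0,7,0,4,0,0,0,0,7,0,4,0,0,0,0,7,0,4,0,0,0,0,0,0,4],
)

```text
time_s: 6.6
position: [0.4627, 0.0328, 0.0974]
eef_rot: [[0.868, 0.0, 0.497], [-0.497, 0.0, 0.868], [0.0, -1.0, 0.0]]
force: [2.8, -2.2, -12.1]
width: 0.0471
```

```bash
python3 f.py
```

```text
6.6 [0.4626675  0.0327756  0.09742594] yaw -29.79 Ftool [ 3.48 12.13 -0.51] Mworld [-0.291 -0.594 -0.018] w 0.04712655043072705 j6 0.54 tq6 2.24
```

jog_arm(
  motion=[0,0.03,0,0,4,0,4,0,0,0,0,4,0,4,0,0,0,0,4,0,4],
)

```text
time_s: 6.9
position: [0.4628, 0.0327, 0.0974]
eef_rot: [[0.748, 0.001, 0.664], [-0.664, -0.0, 0.748], [0.0, -1.0, 0.0]]
force: [2.5, -3.4, -7.1]
width: 0.0473
```

```bash
python3 f.py
```

```text
6.9 [0.46280307 0.032709   0.09736854] yaw -41.59 Ftool [ 4.09  7.08 -0.88] Mworld [-0.546 -0.33   0.037] w 0.04731146460748793 j6 0.746 tq6 -1.406
```

jog_arm(
  motion=[0,0,0,0,2,0,4,0,0,0,0,1,0,4],
)

```text
time_s: 7.1
position: [0.4629, 0.0327, 0.0974]
eef_rot: [[0.713, 0.001, 0.701], [-0.701, -0.0, 0.713], [0.001, -1.0, 0.0]]
force: [3.1, -2.8, -6.8]
width: 0.0477
```

```bash
python3 f.py
```

```text
7.1 [0.46285965 0.03268099 0.09738773] yaw -44.53 Ftool [4.13 6.78 0.19] Mworld [-0.627 -0.46   0.148] w 0.047651074101757264 j6 0.798 tq6 0.169
```

jog_arm(
  motion=[0,0,0,0,2,0,4],
)

```text
time_s: 7.2
position: [0.4629, 0.0327, 0.0974]
eef_rot: [[0.688, 0.001, 0.726], [-0.726, -0.0, 0.688], [0.001, -1.0, 0.0]]
force: [3.1, -3.6, -7.2]
width: 0.0476
```

```bash
python3 f.py
```

```text
7.2 [0.46287391 0.03265877 0.0973957 ] yaw -46.52 Ftool [ 4.77  7.23 -0.24] Mworld [-0.71  -0.5    0.194] w 0.047590980625696944 j6 0.833 tq6 -0.861
```

jog_arm(
  motion=[0,0,0,0,2,0,4],
)

```text
time_s: 7.3
position: [0.4629, 0.0326, 0.0974]
eef_rot: [[0.662, 0.001, 0.75], [-0.75, -0.0, 0.662], [0.001, -1.0, 0.0]]
force: [3.0, -5.0, -7.4]
width: 0.0474
```

```bash
python3 f.py
```

```text
7.3 [0.46292817 0.03264493 0.09740879] yaw -48.55 Ftool [ 5.69  7.42 -1.05] Mworld [-0.707 -0.517  0.092] w 0.04737668154779603 j6 0.868 tq6 -0.63
```

jog_arm(
  motion=[-0.03,0,0,0,4.5,0,4,0,0,0,0,4.5,0,4,0,0,0,0,4.5,0,4],
)

```text
time_s: 7.6
position: [0.463, 0.0326, 0.0974]
eef_rot: [[0.467, 0.001, 0.884], [-0.884, -0.001, 0.467], [0.001, -1.0, 0.001]]
force: [5.3, -10.5, -9.5]
width: 0.0477
```

```bash
python3 f.py
```

```text
7.6 [0.46297278 0.03255558 0.09741115] yaw -62.16 Ftool [11.8   9.51 -0.24] Mworld [-1.697 -0.904  0.038] w 0.04773601658308417 j6 1.106 tq6 -1.622
```

jog_arm(
  motion=[0,0,0,0,2,0,4,0,0,0,0,2,0,4],
)

```text
time_s: 7.8
position: [0.463, 0.0325, 0.0974]
eef_rot: [[0.406, 0.001, 0.914], [-0.914, -0.001, 0.406], [0.001, -1.0, 0.001]]
force: [5.4, -8.4, -10.4]
width: 0.0476
```

```bash
python3 f.py
```

```text
7.8 [0.46298134 0.03254486 0.09740206] yaw -66.04 Ftool [ 9.89 10.41  1.54] Mworld [-1.559 -0.957  0.226] w 0.04755967701252673 j6 1.174 tq6 -0.372
```

jog_arm(
  motion=[0.07,0,0,0,1,0,4],
)

```text
time_s: 7.9
position: [0.4631, 0.0324, 0.0974]
eef_rot: [[0.39, 0.001, 0.921], [-0.921, 0.0, 0.39], [0.0, -1.0, 0.001]]
force: [1.8, 5.7, -6.7]
width: 0.0477
```

```bash
python3 f.py
```

```text
7.9 [0.46305582 0.03237233 0.09738016] yaw -67.07 Ftool [-4.5   6.75  3.88] Mworld [ 0.961 -0.388  0.349] w 0.04768065031332109 j6 1.19 tq6 0.427
```

jog_arm(
  motion=[0,0,0,0,0.8,0,4,0,0,0,0,0,0,4],
)

```text
time_s: 8.1
position: [0.463, 0.0324, 0.0974]
eef_rot: [[0.376, 0.001, 0.927], [-0.927, 0.0, 0.376], [0.0, -1.0, 0.001]]
force: [5.4, 0.5, -9.2]
width: 0.0476
```

```bash
python3 f.py
```

```text
8.1 [0.46301162 0.03242559 0.09739986] yaw -67.9 Ftool [1.57 9.16 5.17] Mworld [ 0.009 -0.976  0.342] w 0.047612937056427995 j6 1.205 tq6 0.528
```

jog_arm(
  motion=[0,0,0,0,0.6,0,4,0,0,0,0,0,0,4],
)

```text
time_s: 8.3
position: [0.463, 0.0325, 0.0974]
eef_rot: [[0.367, 0.001, 0.93], [-0.93, 0.0, 0.367], [0.0, -1.0, 0.001]]
force: [5.7, 0.6, -7.7]
width: 0.0475
```

```bash
python3 f.py; python3 f.py
```

```text
8.3 [0.46300316 0.0324506  0.09739603] yaw -68.49 Ftool [1.57 7.71 5.52] Mworld [ 0.059 -0.939  0.364] w 0.047482467295180235 j6 1.215 tq6 0.515
8.3 [0.46300316 0.0324506  0.09739603] yaw -68.49 Ftool [1.57 7.71 5.52] Mworld [ 0.059 -0.939  0.364] w 0.047482467295180235 j6 1.215 tq6 0.515
```

jog_arm(
  motion=[0,0,-0.03,0,-7,0,4,0,0,0,0,-7,0,4,0,0,0,0,-7,0,4,0,0,0,0,-7,0,4,0,0,0,0,-7,0,4,0,0,0,0,-7,0,4],
)

```text
time_s: 8.9
position: [0.4626, 0.0327, 0.0974]
eef_rot: [[0.897, 0.001, 0.442], [-0.442, 0.001, 0.897], [0.0, -1.0, 0.001]]
force: [4.7, 6.2, -7.9]
width: 0.047
```

```bash
python3 f.py
```

```text
8.9 [0.46261609 0.03267251 0.09739078] yaw -26.25 Ftool [1.5  7.89 7.61] Mworld [ 1.176 -0.727  0.008] w 0.04702056039278406 j6 0.477 tq6 2.566
```

jog_arm(
  motion=[0,0,0,0,-6,0,4,0,0,0,0,-6,0,4,0,0,0,0,-6,0,4],
)

```text
time_s: 9.2
position: [0.4624, 0.0327, 0.0974]
eef_rot: [[0.99, 0.0, 0.144], [-0.144, 0.001, 0.99], [0.0, -1.0, 0.001]]
force: [3.2, 6.9, -5.8]
width: 0.0474
```

```bash
python3 f.py
```

```text
9.2 [0.46238343 0.03274683 0.09737551] yaw -8.3 Ftool [2.2  5.76 7.29] Mworld [ 1.235 -0.505 -0.181] w 0.04743135234968073 j6 0.164 tq6 2.022
```

jog_arm(
  motion=[0,0,0,0,-2,0,4],
)

```text
time_s: 9.3
position: [0.4624, 0.0327, 0.0974]
eef_rot: [[0.994, 0.0, 0.11], [-0.11, 0.001, 0.994], [0.0, -1.0, 0.001]]
force: [2.2, 6.4, -6.4]
width: 0.0475
```

```bash
python3 f.py
```

```text
9.3 [0.46238286 0.0327418  0.09738713] yaw -6.31 Ftool [1.48 6.37 6.64] Mworld [ 1.213 -0.488 -0.036] w 0.04748496774275823 j6 0.129 tq6 -0.478
```

jog_arm(
  motion=[0,0,0,0,-2,0,4],
)

```text
time_s: 9.4
position: [0.4623, 0.0327, 0.0974]
eef_rot: [[0.997, 0.0, 0.077], [-0.077, 0.001, 0.997], [0.0, -1.0, 0.001]]
force: [3.3, 7.2, -5.4]
width: 0.0475
```

```bash
python3 f.py
```

```text
9.4 [0.46233449 0.03274594 0.09736593] yaw -4.44 Ftool [2.74 5.39 7.45] Mworld [ 1.264e+00 -4.470e-01 -1.000e-03] w 0.04749863594375509 j6 0.096 tq6 0.621
```

jog_arm(
  motion=[0,0,0,0,-3,0,4],
)

```text
time_s: 9.5
position: [0.4623, 0.0328, 0.0974]
eef_rot: [[1.0, 0.0, 0.025], [-0.025, 0.001, 1.0], [0.0, -1.0, 0.001]]
force: [2.5, 7.3, -4.9]
width: 0.0474
```

```bash
python3 f.py
```

```text
9.5 [0.46229761 0.03276192 0.09735413] yaw -1.44 Ftool [2.27 4.94 7.39] Mworld [ 1.203 -0.367  0.068] w 0.04742411406418512 j6 0.044 tq6 1.43
```

jog_arm(
  motion=[0,0,0,0,-3,0,4],
)

```text
time_s: 9.6
position: [0.4623, 0.0328, 0.0974]
eef_rot: [[1.0, -0.0, -0.028], [0.028, 0.001, 1.0], [-0.0, -1.0, 0.001]]
force: [1.7, 7.2, -5.0]
width: 0.0476
```

```bash
python3 f.py
```

```text
9.6 [0.46227178 0.03275705 0.09735919] yaw 1.59 Ftool [1.9  5.02 7.18] Mworld [ 1.242 -0.366 -0.003] w 0.04759682107944371 j6 -0.009 tq6 1.154
```

jog_arm(
  motion=[0,0,0,0,-2.5,0,4,0,0,0,0,0,0,4],
)

```text
time_s: 9.8
position: [0.4622, 0.0328, 0.0974]
eef_rot: [[0.997, -0.0, -0.071], [0.071, 0.001, 0.997], [-0.0, -1.0, 0.001]]
force: [1.3, 7.1, -4.0]
width: 0.0471
```

```bash
python3 f.py
```

```text
9.8 [0.46221355 0.03275846 0.09735937] yaw 4.06 Ftool [1.75 4.   7.04] Mworld [ 1.216 -0.364  0.044] w 0.047133552157405854 j6 -0.052 tq6 -0.711
```

jog_arm(
  motion=[0,0,0,0,0,0,5.2,0,0,0,0,0,0,6.5,0,0,0,0,0,0,9,0,0,0,0,0,0,9,0,-2,0,0,0,0,9,0,-3,0,0,0,0,9,0,-3,0,0,0,0,9,0,0,0,0,0,0,9],
)

```text
time_s: 10.6
position: [0.4643, 0.0322, 0.1807]
eef_rot: [[0.998, 0.005, -0.069], [0.069, 0.0, 0.998], [0.005, -1.0, -0.0]]
force: [-0.3, -0.4, -1.3]
width: 0.0899
```

```bash
python3 f.py; python3 - <<'E'
from h import *
import cv2
a=get_image("wrist");cv2.imwrite("pics/w9.png",a);cv2.imwrite("pics/s9.png",get_image("scene"))
E
```

```text
10.6 [0.46428831 0.03224141 0.18066008] yaw 3.93 Ftool [-0.32  1.32 -0.41] Mworld [ 0.05  -0.11   0.035] w 0.08988138686364401 j6 -0.049 tq6 -0.0
```

View pics/w9.png

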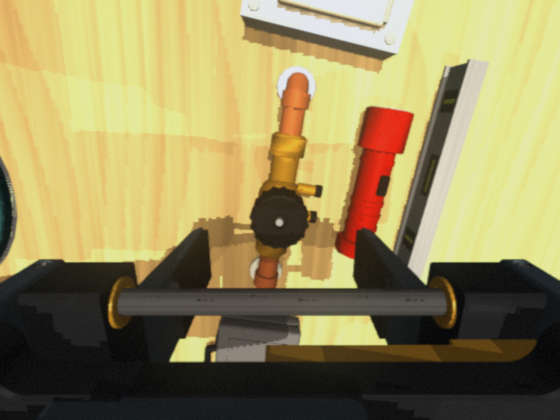

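View pics/s9.png

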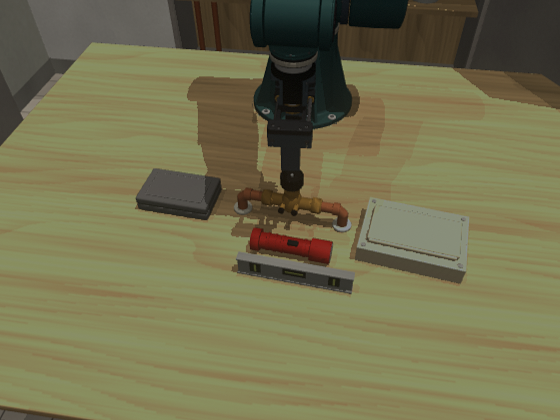

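```bash
python3 -c "
from workcell import *
print(finish_job())"
```

```text
the job is handed in; nothing more can be done
None
```

I turned the handwheel clockwise five clicks until it met its stop, nipped it there, then opened it three clicks, let go and lifted clear. I handed the job in at about 10.7 s; no verdict was reported.

- **Nip:** the wrist moment rose to about 0.36 N m about 5° past the touch. The clicks alone gave at most 0.19 N m on the way in. Taking off about 0.1 N m for the click leaves roughly 0.26 to 0.33 N m on the stop, within the finger-tight range.
- **Three clicks open:** the gripper stopped 67.2° back from the touch point; three clicks is 67.5°. I felt the last click go over about 57° back, against 56° expected. The moment was near zero (0.04 N m) just before I let go.
- **Small disagreements:** one reading taken while the wheel was moving, at about 55° back, was higher than expected for that point (0.18 N m). The climb in moment on the stop was also slightly uneven from reading to reading. Both fit about 1° of give or slip, well under half a click.
- **Not checked:** the wheel carries no mark and I did not compare its ribs before and after, so the three clicks rest on the angle and the feel.
- **Other items:** in the last scene picture the torch, level, case and fuse box cover are where they were at the start.

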